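Shut and bolt the culture-jar box

ROBOT

A 6-joint arm with a two-finger parallel gripper is mounted at the origin on the work surface. World frame = base frame: x ahead of the robot, y to its left, z up, the work surface at z = 0. Lengths are in m, angles in rad, forces in N, time in s.
With the tool pointing down it reaches from about 0.4 to 0.825 m from the base axis. Payload 7 kg.
Tool frame: the origin (TCP) lies midway between the tips of the shut fingers; the grasp point (between the pads) lies 19 mm behind it; z points along the fingers, x is the direction in which the jaws open and shut, and the axes are right-handed (so a half turn about z gives the same grasp; the last joint's range is limited). The gripper opens to 88 mm and grips with 3 to 60 N. Pads are 19 mm wide; open, the fingers measure 130 mm over their backs; the gripper's body (78 mm by 193 mm) begins 47 mm behind the grasp point.
Start: joints at [-0.928, 0.359, 0.012, 0, -1.224, -0.288], TCP at [0.234, -0.633, 0.227] pointing down, gripper open.
Joint ranges: [-3.07, 3.07], [-1.43, 2.12], [-1.02, 1.25], [-3.03, 1.67], [-3.05, -0], [-3.03, 3.03]. Speed limits (rad/s): [2.39, 2.39, 3.01, 3.14, 3.14, 3.14].

INTERFACE

Orientations are given as a unit quaternion [w, x, y, z].
In Python, from plant import r, viewer, job_done gives the robot as it stands. The module is installed in compiled form; this text tells all that it offers.
- The arm moves only by the shell command python3 -m jog 'ROWS'. ROWS is JSON, a list of rows, each a list of 3 entries, a list of its own where there are three numbers: the shift along the tool's x, y, z in m, then the turn about the tool's z in rad, then the finger opening in m, from 0 to 0.0876. A call has 1 to 12 rows; each row is the pose to reach, as a shift and turn from the pose measured when the call began, along the tool's axes at that moment; what a row does not reach only later rows make up. A row lasts 1/8 s, in which the tool goes at most 62.5 mm and 10.7 degrees, less where a joint would pass 70% of its speed; a pose out of reach is approached as far as the arm can. A call with a gripper value outside its range is refused whole. The fingers move at their own pace and stop on an object; the grip force is fixed at half the most. Time passes only in rows, so rows that repeat a pose let the fingers close. It gives the time, the measured TCP pose, the force and the opening at its end, in the units of the state.
- r.state(): the state, without advancing time (a new reading comes with each control period).
- viewer.camera(name): name is "side" or "top"; returns (picture, depth): 384x512x3 uint8, red, green, blue; 384x512 float32, m along the optical axis (not along the pixel's ray), 0 where there is no reading.
- viewer.camera_params(name): a dict with "fx", "fy", "cx", "cy" (pixels), "T" (4x4, takes a point from camera to world coordinates). Camera axes: x right, y down, z forward; pixel columns grow to the right and rows downward; lengths in m; the calibration is good to about 2 mm. A picture is of the moment at which its call begins. camera_params takes no time and is no camera call.
- job_done(): hands the job in, once; it reports no verdict.
The state is a dict: "time": time; "joint_pos": joint angles; "dq": joint speeds; "joint_efforts": joint torques, N m; "ee_pos": TCP position; "ee_rot": TCP orientation; "contact_force": force on the tool from outside, world axes, zero at the start; "moment": the same for the moment, N m; "finger_gap": opening from 0.0 (shut) to 1.0 (fully open).
Only numpy, scipy, OpenCV 4.12 (cv2) and the standard library are available. Lean on these libraries where they do the work, as an engineer would, in place of code of your own. Each camera call takes 0.05 s, during which the arm holds its last target.

TASK

Two open boxes stand on the clean bench. With the fingertips, gently push the sliding cover of the box that holds the culture jars until it is fully shut over the jars, then push that box's cross bolt all the way across to its stop, behind the cover. Leave the empty box open and unbolted as it is, do not pick anything up, and do not disturb the jars or the other things on the bench.

Things in the scene. Friction and masses are not known exactly. Their poses are not given: they have to be found in the camera images.
- jar_box: the box that holds the three culture jars: fixed grey-painted box 270 (x) x 130 (y) x 56 high, origin under its centre, turned up to 0.25 rad. x<0 (robot's side): closed deck, top z 56; x>0: open well, 6 mm walls, floor z 8. Steel rails along y -63 and +63, top z 68. The bolt's bracket sticks out on +y: x -30 to 10, y 64 to 124, top z 56, low cheeks to z 65
- jar_box_cover (a joint): sliding aluminium cover of jar_box: closed slab 130 (x) x 116 x 30, box z 58.5 to 88.5. 0 = shut over the well, at its stop (front face at box x 3); grows to 0.11 m towards box -x, onto the deck. Slides along box x only; friction 3 N plus 12 N per m/s, no spring. Starts at 0.085 to 0.105
- jar_box_cover_push (a point): centre of the upright front (-x) face of jar_box's cover, 116 wide x 30 high, box z 73.5, box y 0; moves with the cover. Pushed along box +x it shuts the cover
- jar_box_bolt (a joint): cross bolt of jar_box: steel bar 16 x 50 x 8 on the bracket at box x -9, at its outer end a black thumb block 16 (x) x 14 (y), from box z 64.5 up to 100.5. 0 = fully out, 0.035 m = fully across (at its stop), behind the shut cover. Slides along box -y only; friction 1.5 N plus 8 N per m/s, no spring. Starts at 0 to 0.005
- jar_box_bolt_push (a point): centre of the outer (+y) face of the thumb block of jar_box's bolt: box x -9, z 82.5, y 116 when fully out; moves with the bolt. Pushed along box -y it sends the bolt across
- empty_box: the second box, identical but with nothing in its well: fixed grey-painted box 270 (x) x 130 (y) x 56 high, origin under its centre, turned up to 0.25 rad. x<0 (robot's side): closed deck, top z 56; x>0: open well, 6 mm walls, floor z 8. Steel rails along y -63 and +63, top z 68. The bolt's bracket sticks out on +y: x -30 to 10, y 64 to 124, top z 56, low cheeks to z 65
- empty_box_cover (a joint): sliding aluminium cover of empty_box: closed slab 130 (x) x 116 x 30, box z 58.5 to 88.5. 0 = shut over the well, at its stop (front face at box x 3); grows to 0.11 m towards box -x, onto the deck. Slides along box x only; friction 3 N plus 12 N per m/s, no spring. Starts at 0.085 to 0.105
- empty_box_cover_push (a point): centre of the upright front (-x) face of empty_box's cover, 116 wide x 30 high, box z 73.5, box y 0; moves with the cover. Pushed along box +x it shuts the cover
- empty_box_bolt (a joint): cross bolt of empty_box: steel bar 16 x 50 x 8 on the bracket at box x -9, at its outer end a black thumb block 16 (x) x 14 (y), from box z 64.5 up to 100.5. 0 = fully out, 0.035 m = fully across (at its stop), behind the shut cover. Slides along box -y only; friction 1.5 N plus 8 N per m/s, no spring. Starts at 0 to 0.005
- empty_box_bolt_push (a point): centre of the outer (+y) face of the thumb block of empty_box's bolt: box x -9, z 82.5, y 116 when fully out; moves with the bolt. Pushed along box -y it sends the bolt across
- jar0: loose squat glass culture jar with white lid, 50 diameter x 42 high, standing in jar_box's well (top below the box's rim); origin at the centre of its underside
- jar1: loose squat glass culture jar with white lid, 50 diameter x 42 high, standing in jar_box's well (top below the box's rim); origin at the centre of its underside
- jar2: loose squat glass culture jar with white lid, 50 diameter x 42 high, standing in jar_box's well (top below the box's rim); origin at the centre of its underside
- vial: bystander, loose: small glass vial with white lid, 25 dia x 50 high, standing between the two boxes; origin at the centre of its underside
- dish_stack: bystander, loose: stack of two glass dishes, 62 dia x 28 high, in front of the gap between the boxes, nearest the robot; origin at the centre of its underside
- culture_dish: bystander, loose: lidded glass dish, 70 dia x 24 high, left of the left box and nearer the robot; origin at the centre of its underside
- beaker: bystander, loose: open steel beaker, 64 dia x 80 high, to the right of the right box; origin at the centre of its underside
- culture_bottle: bystander, loose: glass jar with white lid, 60 dia x 85 high, to the left of the left box; origin at the centre of its underside
- marker: bystander, loose: black marker pen lying flat, 14 dia x 124 long, at the far end of the gap between the boxes; origin under its middle, long axis x

How it is judged:
On the way, in this order (a step that is already met when the one before it is completed fails the run):
1. the jar box's cover is pushed fully shut (value of joint jar_box_cover below 0.004 m), for 0.2 s.
2. then its bolt is pushed right across (value of joint jar_box_bolt above 0.03 m and value of joint jar_box_cover below 0.004 m), for 0.2 s.
At the end, for the whole second after the job is handed in: The jar box's cover is within 4 mm of fully shut and its bolt within 5 mm of fully across, both at rest; the empty box's cover and bolt are within 10 mm of where they started; the jars are within 20 mm and the bystanders within 30 mm of where they started, upright things still upright, and at rest (all of step 2 and velocity of joint jar_box_cover between -0.005 and 0.005 m/s and velocity of joint jar_box_bolt between -0.005 and 0.005 m/s and distance of each of empty_box_cover_push, empty_box_bolt_push from where it was at the start of the episode below 0.01 m and distance of each of jar0, jar1, jar2 from where it was at the start of the episode below 0.02 m and distance of each of vial, dish_stack, culture_dish, beaker, culture_bottle, marker from where it was at the start of the episode below 0.03 m and linear speed of each of jar0, jar1, jar2, vial, dish_stack, culture_dish, beaker, culture_bottle, marker below 0.02 m/s and angle between each of jar0, jar1, jar2, vial, dish_stack, culture_dish, beaker, culture_bottle's own z axis and vertical below 0.5 rad); the robot touches nothing.
It fails at once if the bolt is pushed in (more than 15 mm) while the cover still stands open more than 8 mm (value of joint jar_box_bolt above 0.015 m and value of joint jar_box_cover above 0.008 m).
It fails at once if the jar box's cover is slammed (faster than 0.4 m/s) (velocity of joint jar_box_cover below -0.4 m/s or velocity of joint jar_box_cover above 0.4 m/s).
It fails at once if the empty box's cover or bolt is moved more than 10 mm (distance of any of empty_box_cover_push, empty_box_bolt_push from where it was at the start of the episode above 0.01 m).
It fails at once if a jar is lifted or moved more than 20 mm, or tipped (distance of any of jar0, jar1, jar2 from where it was at the start of the episode above 0.02 m or angle between any of jar0, jar1, jar2's own z axis and vertical above 0.5 rad).
It fails at once if a bystander is lifted or moved more than 30 mm, or tipped over (distance of any of vial, dish_stack, culture_dish, beaker, culture_bottle, marker from where it was at the start of the episode above 0.03 m or angle between any of vial, dish_stack, culture_dish, beaker, culture_bottle's own z axis and vertical above 0.5 rad).
It also fails if it takes over 48 s, if anything falls off the work surface, if the arm or the gripper's body presses on something with over 40 N, if the wrist force passes 120 N, or if a joint passes its speed limit or range.

## Working session

There is one attempt and no reset: what is moved stays moved. The work goes in short steps, Python scripts to look and compute and a shell command to move; the robot and the scene stay as the last step left them, time stands still between calls to the robot, and variables do not carry over. Pictures are saved under pics/ and viewed, and the job is handed in when it is done.

```bash
mkdir -p pics; python3 - <<'E'
from plant import r, viewer
import cv2,numpy as np
print(r.state())
for n in("top","side"):
    im,d=viewer.camera(n); cv2.imwrite(f"pics/{n}0.png",im[:,:,::-1]); np.savez(f"{n}0.npz",im=im,d=d)
    p=viewer.camera_params(n);print(n,p)
E
```

```text
{'time': 0.0, 'joint_pos': array([-9.27892099e-01,  3.59397556e-01,  1.10649413e-02, -3.36631637e-04,
       -1.22406524e+00, -2.88104970e-01]), 'dq': array([ 0.00054717,  0.00112307,  0.0003357 , -0.0010848 ,  0.00113734,
        0.00042526]), 'joint_efforts': array([ 1.69911906e-03, -5.82723427e+01,  2.93065685e+01,  6.99705809e+00,
        7.11882240e-03, -1.90579881e-04]), 'ee_pos': array([ 0.23430973, -0.63252344,  0.22562085]), 'ee_rot': array([-7.10377030e-04,  5.71272677e-01,  8.20759930e-01,  4.02038183e-04]), 'contact_force': array([-0.18906637, -0.02751628,  0.3960907 ]), 'moment': array([ 0.01904753, -0.04146104, -0.02307773]), 'finger_gap': 1.0040442945702241}
top {'fx': 410.5467556549455, 'fy': 410.5467556549455, 'cx': 263.1621665725492, 'cy': 189.22691436137785, 'T': array([[-3.02750151e-03, -9.87074932e-01,  1.60230810e-01,
         3.75881719e-01],
       [-9.99720581e-01, -7.68831583e-04, -2.36256059e-02,
         2.22385160e-02],
       [ 2.34434338e-02, -1.60257565e-01, -9.86796797e-01,
         1.15750034e+00],
       [ 0.00000000e+00,  0.00000000e+00,  0.00000000e+00,
         1.00000000e+00]])}
side {'fx': 413.4398023188873, 'fy': 413.4398023188873, 'cx': 257.4141150626446, 'cy': 189.52905967394088, 'T': array([[-0.66230982, -0.44276445,  0.60440495, -0.13474494],
       [-0.74885217,  0.36558198, -0.55278409,  0.65249255],
       [ 0.02379359, -0.81872429, -0.57369365,  0.73793937],
       [ 0.        ,  0.        ,  0.        ,  1.        ]])}
```

View pics/top0.png

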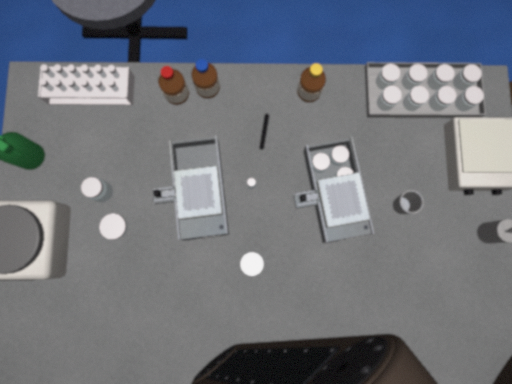

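View pics/side0.png

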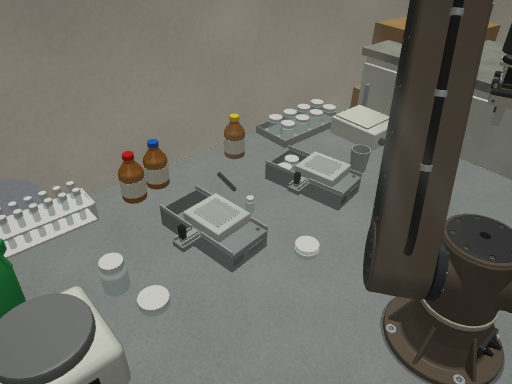

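The top view shows the jar box on the right (cover around pixel 344,200, thumb block 307,198, jars at 320,160, 340,154 and 345,172). The empty box is on the left. Next I'll measure the jar box using the cover top plane and the rail plane.

```bash
cat > h.py <<'E'
import numpy as np,cv2
from plant import viewer
def cloud(n,d):
    p=viewer.camera_params(n); v,u=np.mgrid[:384,:512]
    P=np.stack([(u-p['cx'])/p['fx']*d,(v-p['cy'])/p['fy']*d,d],-1)
    return P@p['T'][:3,:3].T+p['T'][:3,3]
def cast(n,uv,z):
    p=viewer.camera_params(n);uv=np.atleast_2d(uv)
    r=np.c_[(uv[:,0]-p['cx'])/p['fx'],(uv[:,1]-p['cy'])/p['fy'],np.ones(len(uv))]@p['T'][:3,:3].T
    o=p['T'][:3,3]; return o+r*((z-o[2])/r[:,2])[:,None]
E
python3 - <<'E'
from h import *
f=np.load('top0.npz');im,d=f['im'],f['d'];W=cloud('top',d)
reg=np.zeros((384,512),bool);reg[130:250,290:380]=1
def rect(m,n,z):
    c=max(cv2.findContours(m.astype(np.uint8),cv2.RETR_EXTERNAL,cv2.CHAIN_APPROX_NONE)[0],key=cv2.contourArea)
    b=cv2.boxPoints(cv2.minAreaRect(c)); w=cast(n,b,z)
    m_=cv2.minAreaRect((cast(n,c[:,0,:],z)[:,:2]*1000).astype(np.float32))
    print('px',b.round(1).tolist(),'world mm ctr/size/ang',m_)
z=W[...,2]
print('hist',np.histogram(z[reg],bins=np.arange(-.01,.12,.005)))
cov=reg&(z>.079)&(z<.095);cov[:, :316]=0
rect(cov,'top',.0885)
box=reg&(z>.045)
rect(box,'top',.062)
gr=cv2.cvtColor(im,cv2.COLOR_RGB2GRAY)
rail=reg&(gr>0)
blk=reg&(z>.085);blk[:,316:]=0
print('blk',W[blk].mean(0),blk.sum(),W[blk][:,2].max())
k=im[130:250,290:380];cv2.imwrite('pics/z0.png',cv2.resize(k,None,fx=6.5,fy=5,interpolation=cv2.INTER_NEAREST)[:,:,::-1] if 0 else cv2.resize(k,None,fx=5,fy=5,interpolation=cv2.INTER_CUBIC)[:,:,::-1])
f=np.load('side0.npz')
cv2.imwrite('pics/zs0.png',cv2.resize(f['im'][140:210,255:385],None,fx=6,fy=6,interpolation=cv2.INTER_CUBIC)[:,:,::-1])
E
```

```text
hist (array([  34, 2095, 3194,  435,  159,   72,   60,   80,   70,  108,   87,
        294,  597,  714,  191,  289,   81,   22,   62, 1218,  844,   22,
         23,    0,    0]), array([-0.01 , -0.005,  0.   ,  0.005,  0.01 ,  0.015,  0.02 ,  0.025,
        0.03 ,  0.035,  0.04 ,  0.045,  0.05 ,  0.055,  0.06 ,  0.065,
        0.07 ,  0.075,  0.08 ,  0.085,  0.09 ,  0.095,  0.1  ,  0.105,
        0.11 ,  0.115]))
px [[316.8999938964844, 179.8000030517578], [360.70001220703125, 171.39999389648438], [369.8999938964844, 219.6999969482422], [326.1000061035156, 228.0]] world mm ctr/size/ang ((521.79052734375, -214.48406982421875), (129.62786865234375, 117.195068359375), 10.46922492980957)
px [[282.79998779296875, 150.3000030517578], [351.5, 134.60000610351562], [373.8999938964844, 232.89999389648438], [305.20001220703125, 248.60000610351562]] world mm ctr/size/ang ((550.63427734375, -180.86148071289062), (271.003173828125, 192.85694885253906), 10.420104026794434)
blk [ 0.48742817 -0.0741758   0.37463405] 50 1.15750034355828
```

View pics/z0.png

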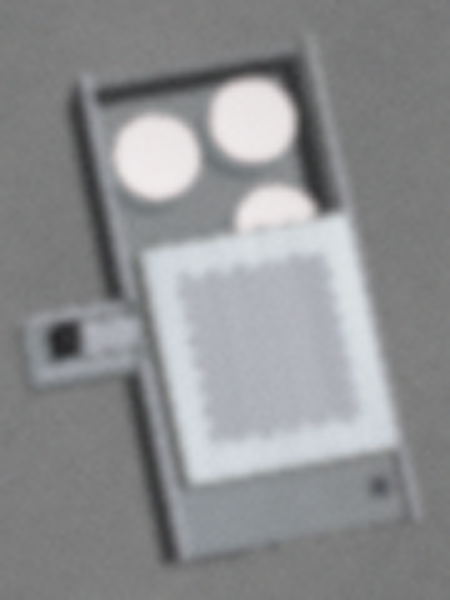

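View pics/zs0.png

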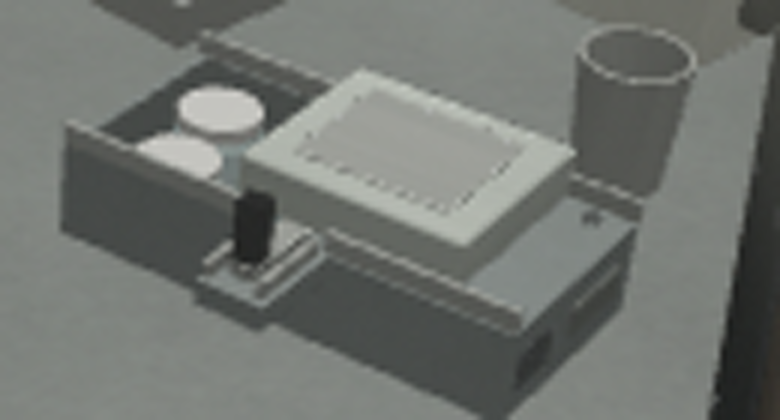

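```bash
cat >> h.py <<'E'
from scipy.spatial.transform import Rotation as R
YAW=np.radians(10.44); O=np.array([.5557,-.2083])
def b2w(x,y,z): 
    c,s=np.cos(YAW),np.sin(YAW); return np.array([O[0]+(c*x-s*y)/1000,O[1]+(s*x+c*y)/1000,z/1000])
def w2b(p):
    c,s=np.cos(YAW),np.sin(YAW); q=np.asarray(p)[:2]-O; return np.array([c*q[0]+s*q[1],-s*q[0]+c*q[1],p[2]])*1000
def tool(st):
    q=st['ee_rot'];return R.from_quat([q[1],q[2],q[3],q[0]]).as_matrix()
def need(st,t):
    M=tool(st); a=np.arctan2(M[1,1],M[0,1])
    print('t',st['time'],'now box mm',w2b(st['ee_pos']).round(1),'shift',(M.T@(b2w(*t)-st['ee_pos'])).round(4),'turn',round(a-YAW,4),'tilt z',M[:,2].round(3),'F',st['contact_force'].round(1))
E
python3 - <<'E'
from h import *
from plant import r
f=np.load('top0.npz');im=f['im'];g=cv2.cvtColor(im,cv2.COLOR_RGB2GRAY)
m=np.zeros_like(g);m[188:206,296:312]=(g[188:206,296:312]<60)
M=cv2.moments(m,True);c=(M['m10']/M['m00'],M['m01']/M['m00'])
print(c,m.sum(),'block box',w2b(cast('top',[c],.1005)[0]),w2b(cast('top',[c],.095)[0]))
print('cover centre',w2b([.5218,-.2145,.0885]))
# jars, beaker
print(w2b(cast('top',[(411,203)],.08)[0]),'empty block',cast('top',[(164,193)],.1)[0])
need(r.state(),(-126,0,150));need(r.state(),(-126,0,68))
E
```

```text
(302.3333333333333, 197.71428571428572) 21 block box [-11.31584291 107.0043931  100.5       ] [-10.67191813 106.21190572  95.        ]
cover centre [-3.44622682e+01  4.55151160e-02  8.85000000e+01]
[ -75.45918564 -178.97087123   80.        ] empty block [0.53748653 0.25400723 0.1       ]
t 0.1 now box mm [-392.9 -359.   225.8] shift [0.3078 0.3246 0.0761] turn 0.1725 tilt z [-0.001  0.001 -1.   ] F [-1.   0.3 -0.7]
t 0.1 now box mm [-392.9 -359.   225.8] shift [0.3076 0.3246 0.1581] turn 0.1725 tilt z [-0.001  0.001 -1.   ] F [-1.   0.3 -0.7]
```

```bash
python3 -m jog '[[[0.03,0.032,0.0],0.03,0],[[0.065,0.068,0.01],0.08,0],[[0.1,0.105,0.015],0.13,0],[[0.135,0.142,0.02],0.1725,0],[[0.17,0.179,0.03],0.1725,0],[[0.205,0.216,0.04],0.1725,0],[[0.24,0.253,0.05],0.1725,0],[[0.275,0.29,0.06],0.1725,0],[[0.3,0.316,0.07],0.1725,0],[[0.308,0.325,0.076],0.1725,0],[[0.308,0.325,0.076],0.1725,0],[[0.308,0.325,0.076],0.1725,0]]'
python3 -c "
from h import *
from plant import r
need(r.state(),(-126,0,68))"
```

```text
time: 1.6
ee_pos: [0.4318, -0.2314, 0.1502]
ee_rot: [-0.001, 0.64, 0.768, 0.0]
contact_force: [-1.0, -0.2, 0.3]
finger_gap: 0.002
t 1.6 now box mm [-126.    -0.3  150.2] shift [0.0002 0.0001 0.0822] turn -0.0005 tilt z [-0.001  0.001 -1.   ] F [-1.  -0.2  0.3]
```

```bash
python3 -m jog '[[[0,0,0.025],0,0],[[0,0,0.05],0,0],[[0,0,0.07],0,0],[[0,0,0.08],0,0],[[0,0,0.082],0,0],[[0,0,0.082],0,0]]'
python3 - <<'E'
from h import *
from plant import r,viewer
im,d=viewer.camera('side');cv2.imwrite('pics/s1.png',cv2.resize(im[110:230,230:390],None,fx=5,fy=5,interpolation=cv2.INTER_CUBIC)[:,:,::-1])
need(r.state(),(-6.5,0,68))
E
```

```text
time: 2.35
ee_pos: [0.4321, -0.2317, 0.0688]
ee_rot: [-0.0, 0.64, 0.768, 0.0]
contact_force: [0.1, -0.8, -0.0]
finger_gap: 0.006
t 2.4 now box mm [-125.6   -0.5   68.9] shift [0.0006 0.1191 0.001 ] turn -0.0006 tilt z [ 0.     0.001 -1.   ] F [-0.1  0.4  0.5]
```

View pics/s1.png

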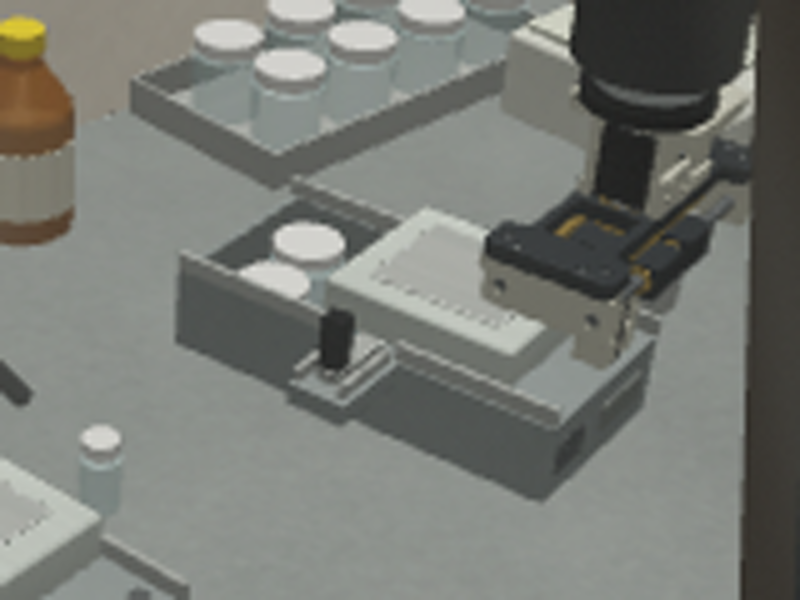

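The fingers (600,345) are over the deck in front of the cover face, and the gripper body is clear of the cover. I'll push slowly.

```bash
python3 -m jog '[[[0,0.008,0],0,0],[[0,0.014,0],0,0],[[0,0.02,0],0,0],[[0,0.028,0],0,0],[[0,0.037,0],0,0],[[0,0.046,0],0,0],[[0,0.055,0],0,0],[[0,0.064,0],0,0],[[0,0.073,0],0,0],[[0,0.082,0],0,0],[[0,0.091,0],0,0],[[0,0.096,0],0,0]]'
python3 - <<'E'
from h import *
from plant import r
need(r.state(),(-6.5,0,68))
E
```

```text
time: 3.9
ee_pos: [0.5273, -0.214, 0.0688]
ee_rot: [-0.0, 0.64, 0.768, 0.001]
contact_force: [-3.4, 1.3, 1.4]
finger_gap: 0.002
t 3.9 now box mm [-29.   -0.4  68.8] shift [0.0004 0.0225 0.0009] turn -0.0005 tilt z [ 0.     0.001 -1.   ] F [-3.4  1.3  1.4]
```

```bash
python3 -m jog '[[[0,0.006,0],0,0],[[0,0.011,0],0,0],[[0,0.015,0],0,0],[[0,0.018,0],0,0],[[0,0.020,0],0,0],[[0,0.020,0],0,0]]'
python3 -m jog '[[[0,0.002,0],0,0],[[0,0.003,0],0,0],[[0,0.003,0],0,0]]'
python3 - <<'E'
from h import *
from plant import r
need(r.state(),(-6.5,0,68))
E
```

```text
time: 4.65
ee_pos: [0.5474, -0.2103, 0.0689]
ee_rot: [0.0, 0.64, 0.768, 0.001]
contact_force: [-0.8, 1.9, 0.1]
finger_gap: 0.007
time: 5.03
ee_pos: [0.5486, -0.2101, 0.0688]
ee_rot: [-0.001, 0.64, 0.768, -0.0]
contact_force: [-8.6, -0.1, 5.0]
finger_gap: 0.008
t 5.025 now box mm [-7.3 -0.5 68.8] shift [0.0005 0.0008 0.0008] turn -0.0008 tilt z [-0.002  0.001 -1.   ] F [-8.6 -0.1  5. ]
```

```bash
python3 -m jog '[[[0,0.002,0],0,0],[[0,0.004,0],0,0],[[0,0.004,0],0,0],[[0,0.004,0],0,0]]'
python3 - <<'E'
from h import *
from plant import r,viewer
need(r.state(),(-6.5,0,68))
im,d=viewer.camera('side');cv2.imwrite('pics/s2.png',cv2.resize(im[110:230,230:390],None,fx=5,fy=5,interpolation=cv2.INTER_CUBIC)[:,:,::-1])
E
```

```text
time: 5.52
ee_pos: [0.5486, -0.2101, 0.0688]
ee_rot: [-0.004, 0.64, 0.768, -0.003]
contact_force: [-15.3, -1.6, 10.9]
finger_gap: 0.008
t 5.525 now box mm [-7.3 -0.4 68.8] shift [0.0004 0.0009 0.0008] turn -0.0015 tilt z [-0.009  0.001 -1.   ] F [-15.3  -1.6  10.9]
```

View pics/s2.png

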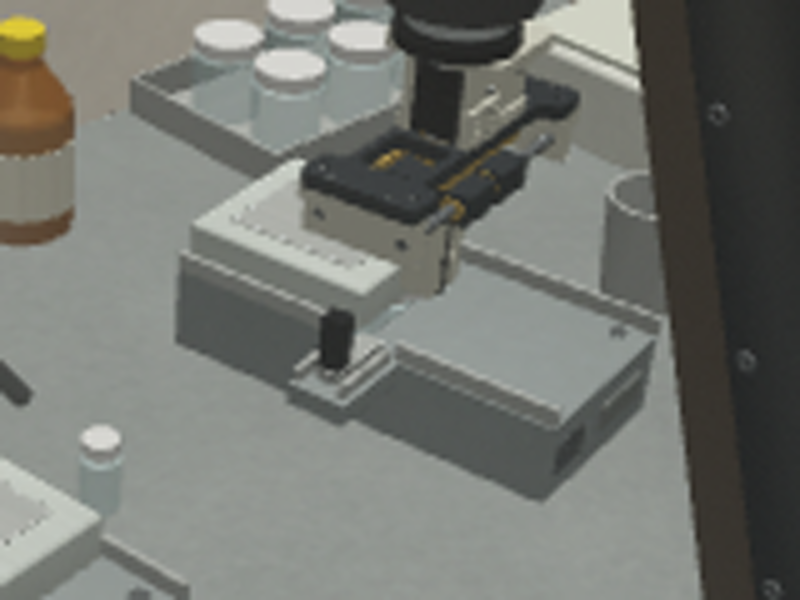

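The cover has stalled at its stop: the TCP is at box x -7.3 and its face is at about 3, as it should be. Now I'll back off, lift and move over to the bolt.

```bash
python3 -m jog '[[[0,-0.01,0],0,0],[[0,-0.02,0],0,0],[[0,-0.02,-0.03],0,0],[[0,-0.02,-0.07],0,0],[[0.03,-0.015,-0.075],0,0],[[0.07,-0.008,-0.075],0,0],[[0.11,-0.003,-0.075],0,0],[[0.145,-0.003,-0.075],0,0],[[0.16,-0.003,-0.075],0,0],[[0.16,-0.003,-0.075],0,0]]'
python3 - <<'E'
from h import *
from plant import r,viewer
need(r.state(),(-10,160,80))
im,d=viewer.camera('top');cv2.imwrite('pics/t3.png',cv2.resize(im[120:260,270:390],None,fx=4,fy=4,interpolation=cv2.INTER_CUBIC)[:,:,::-1])
E
```

```text
time: 6.82
ee_pos: [0.5178, -0.0526, 0.1445]
ee_rot: [-0.003, 0.64, 0.769, -0.002]
contact_force: [0.1, 0.2, -0.1]
finger_gap: 0.002
t 6.825 now box mm [ -9.  160.  144.5] shift [-0.0002 -0.0005  0.0646] turn 0.0002 tilt z [-0.008  0.001 -1.   ] F [ 0.1  0.2 -0.1]
```

View pics/t3.png

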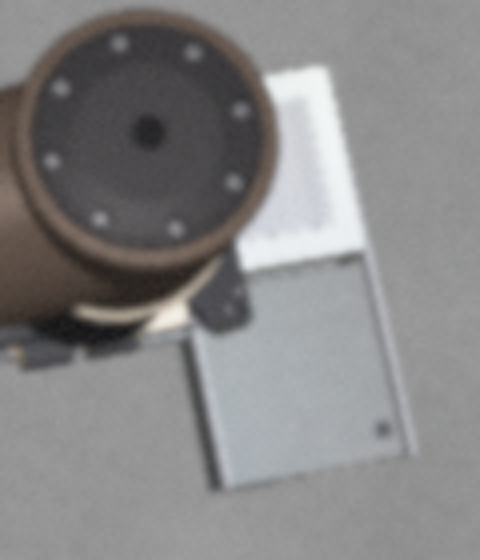

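The top view shows the cover over the well, with its front edge from about (243,268) to (365,248) in the crop. I'll descend and check that edge too.

```bash
python3 -m jog '[[[0,-0.001,0.02],0,0],[[0,-0.001,0.045],0,0],[[0,-0.001,0.06],0,0],[[0,-0.001,0.0645],0,0],[[0,-0.001,0.0645],0,0]]'
python3 - <<'E'
from h import *
from plant import r,viewer
need(r.state(),(-10,137,80))
print([w2b(p).round(1) for p in cast('top',[(361.2,182),(345,184.7)],.0885)])
im,d=viewer.camera('side');cv2.imwrite('pics/s4.png',cv2.resize(im[110:230,230:390],None,fx=5,fy=5,interpolation=cv2.INTER_CUBIC)[:,:,::-1])
E
```

```text
time: 7.5
ee_pos: [0.5166, -0.0536, 0.0801]
ee_rot: [-0.003, 0.64, 0.768, -0.002]
contact_force: [0.3, 0.2, 0.3]
finger_gap: 0.008
t 7.5 now box mm [-10.4 159.2  80.1] shift [-0.0222  0.0004  0.    ] turn -0.0008 tilt z [-0.008  0.001 -1.   ] F [0.3 0.2 0.3]
[array([  3.1, -57.6,  88.5]), array([  3.7, -13.4,  88.5])]
```

View pics/s4.png

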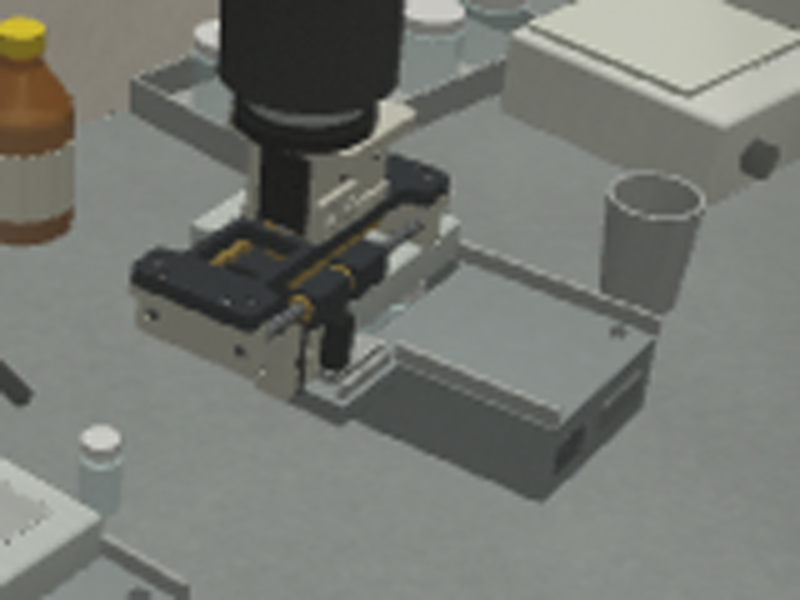

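The fingers (285,375) are just outside the thumb block (338,340), and the cover front edge measures box x about 3, so it is shut. Now I'll push the bolt.

```bash
python3 -m jog '[[[-0.006,0,0],0,0],[[-0.012,0,0],0,0],[[-0.017,0,0],0,0],[[-0.022,0,0],0,0],[[-0.027,0,0],0,0],[[-0.032,0,0],0,0],[[-0.037,0,0],0,0],[[-0.042,0,0],0,0],[[-0.046,0,0],0,0],[[-0.050,0,0],0,0],[[-0.050,0,0],0,0]]'
python3 -m jog '[[[-0.002,0,0],0,0],[[-0.004,0,0],0,0],[[-0.004,0,0],0,0]]'
python3 -c "
from h import *
from plant import r
need(r.state(),(-10,102,80))"
```

```text
time: 8.93
ee_pos: [0.5259, -0.103, 0.0804]
ee_rot: [-0.003, 0.64, 0.768, -0.002]
contact_force: [-0.3, 0.3, -0.6]
finger_gap: 0.002
time: 9.3
ee_pos: [0.5267, -0.1071, 0.0803]
ee_rot: [-0.003, 0.64, 0.768, -0.002]
contact_force: [-0.8, -0.6, -0.1]
finger_gap: 0.004
t 9.3 now box mm [-10.2 104.8  80.3] shift [-0.0028  0.0002  0.0003] turn -0.0009 tilt z [-0.007  0.001 -1.   ] F [-0.8 -0.6 -0.1]
```

```bash
python3 -m jog '[[[-0.003,0,0],0,0],[[-0.006,0,0],0,0],[[-0.006,0,0],0,0]]'
python3 - <<'E'
from h import *
from plant import r,viewer
need(r.state(),(-10,102,80))
im,d=viewer.camera('side');cv2.imwrite('pics/s5.png',cv2.resize(im[110:230,230:390],None,fx=5,fy=5,interpolation=cv2.INTER_CUBIC)[:,:,::-1])
E
```

```text
time: 9.68
ee_pos: [0.5278, -0.1133, 0.0803]
ee_rot: [-0.003, 0.64, 0.768, -0.002]
contact_force: [0.4, 0.9, -0.3]
finger_gap: 0.006
t 9.675 now box mm [-10.2  98.5  80.3] shift [0.0035 0.0002 0.0003] turn -0.0011 tilt z [-0.007  0.    -1.   ] F [ 0.4  0.9 -0.3]
```

View pics/s5.png

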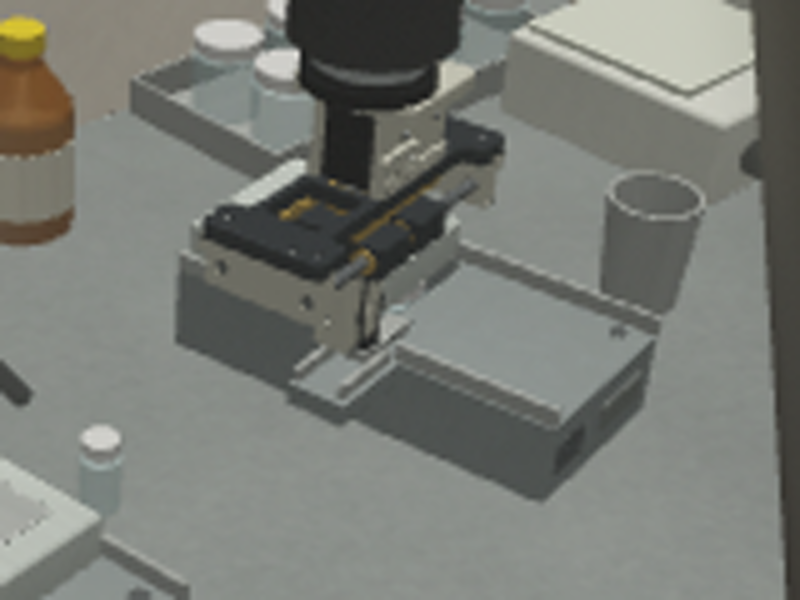

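The block is moving ahead of the fingers (370,330) and hasn't reached its stop yet, so I'll keep going.

```bash
python3 -m jog '[[[-0.003,0,0],0,0],[[-0.006,0,0],0,0],[[-0.006,0,0],0,0]]'
python3 -m jog '[[[-0.002,0,0],0,0],[[-0.004,0,0],0,0],[[-0.004,0,0],0,0]]'
```

```text
time: 10.1
ee_pos: [0.5282, -0.115, 0.0804]
ee_rot: [-0.005, 0.64, 0.768, -0.0]
contact_force: [-8.1, 30.6, 11.5]
finger_gap: 0.003
time: 10.48
ee_pos: [0.5282, -0.1149, 0.0804]
ee_rot: [-0.007, 0.641, 0.768, 0.002]
contact_force: [-7.5, 28.7, 11.6]
finger_gap: 0.007
```

It stalled hard at 30 N, which is the stop. I'll retract and check.

```bash
python3 -m jog '[[[0.01,0,0],0,0],[[0.025,0,0],0,0],[[0.04,0,0],0,0],[[0.045,0,-0.03],0,0],[[0.045,0,-0.08],0,0],[[0.045,-0.02,-0.13],0,0],[[0.045,-0.06,-0.16],0,0],[[0.045,-0.11,-0.16],0,0],[[0.045,-0.15,-0.16],0,0],[[0.045,-0.15,-0.16],0,0]]'
python3 - <<'E'
from h import *
from plant import r,viewer
need(r.state(),(-10,102,80))
im,d=viewer.camera('side');cv2.imwrite('pics/s6.png',im[:,:,::-1]);
cv2.imwrite('pics/s6z.png',cv2.resize(im[110:230,230:390],None,fx=5,fy=5,interpolation=cv2.INTER_CUBIC)[:,:,::-1])
im,d=viewer.camera('top');cv2.imwrite('pics/t6.png',im[:,:,::-1]);np.savez('top6.npz',im=im,d=d)
E
```

```text
time: 11.72
ee_pos: [0.3716, -0.0996, 0.2423]
ee_rot: [-0.006, 0.641, 0.768, 0.002]
contact_force: [0.4, -0.7, 0.5]
finger_gap: 0.003
t 11.725 now box mm [-161.3  140.3  242.3] shift [-0.04    0.152   0.1613] turn -0.0022 tilt z [-0.006  0.011 -1.   ] F [ 0.4 -0.7  0.5]
```

View pics/s6z.png

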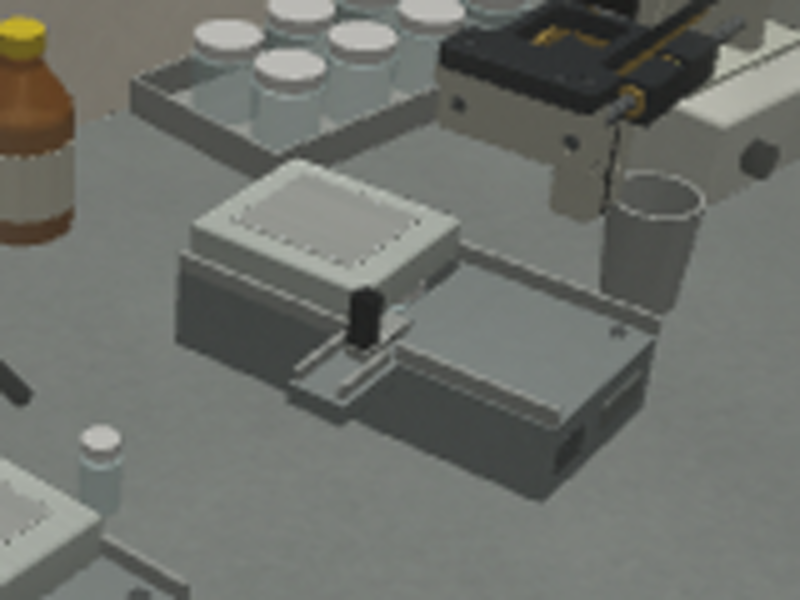

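View pics/t6.png

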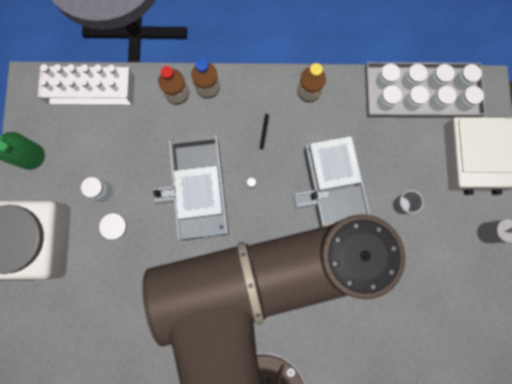

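```bash
python3 - <<'E'
from h import *
f=np.load('top6.npz');im,d=f['im'],f['d'];W=cloud('top',d)
g=cv2.cvtColor(im,cv2.COLOR_RGB2GRAY)
m=np.zeros_like(g);m[185:206,296:326]=(g[185:206,296:326]<60)
M=cv2.moments(m,True);c=(M['m10']/M['m00'],M['m01']/M['m00'])
print(c,m.sum(),'block box',w2b(cast('top',[c],.1005)[0]))
z=W[...,2];cov=((z>.079)&(z<.095));k=np.zeros_like(cov);k[130:200,305:375]=1;cov&=k;cov[185:,:325]=0
c=max(cv2.findContours(cov.astype(np.uint8),cv2.RETR_EXTERNAL,cv2.CHAIN_APPROX_NONE)[0],key=cv2.contourArea)
r_=cv2.minAreaRect((cast('top',c[:,0,:],.0885)[:,:2]*1000).astype(np.float32));print(r_,w2b([r_[0][0]/1000,r_[0][1]/1000,0]))
a=np.load('top0.npz')['im'].astype(int);df=np.abs(im.astype(int)-a).max(2)>60;df[205:]=0
ys,xs=np.where(df);print('changed px bbox',len(xs),xs.min(),xs.max(),ys.min(),ys.max())
df=np.abs(im.astype(int)-a).max(2)>60;print('left empty-box area changed',df[130:240,80:260].sum(),'left things',df[170:240,80:130].sum())
E
```

```text
(313.3888888888889, 195.77777777777777) 18 block box [-11.54787562  77.53773371 100.5       ]
((620.9462890625, -195.9822540283203), (130.22665405273438, 117.48992919921875), 10.39394760131836) [66.39819669  0.29082458  0.        ]
changed px bbox 1102 299 365 137 204
left empty-box area changed 0 left things 0
```

```bash
python3 - <<'E'
from h import *
A=np.load('side0.npz')['im'];B=cv2.imread('pics/s6.png')[:,:,::-1]
T0=np.load('top0.npz')['im'];T6=np.load('top6.npz')['im']
def run(n,im,x0,x1,y0,y1,zc):
    g=cv2.cvtColor(np.ascontiguousarray(im),cv2.COLOR_RGB2GRAY).astype(float)[y0:y1,x0:x1]
    w=np.clip(85-g,0,None) if n=='side' else np.clip(95-g,0,None)
    m=(w>0).astype(np.uint8);k,l,s,_=cv2.connectedComponentsWithStats(m);i=1+np.argmax(s[1:,4]);w=w*(l==i)
    yy,xx=np.mgrid[y0:y1,x0:x1];c=(np.sum(w*xx)/w.sum(),np.sum(w*yy)/w.sum())
    print(n,s[i],c,w2b(cast(n,[c],zc)[0]).round(1))
run('side',A,288,306,168,190,.0825);run('side',B,296,310,164,182,.0825)
run('top',T0,297,310,190,206,.0985);run('top',T6,309,318,188,203,.0985)
E
```

```text
side [  0   3  13  15 133] (np.float64(295.70848008669736), np.float64(177.6393931183961)) [ -6.3 106.9  82.5]
side [ 0  3 11 15 97] (np.float64(302.2848986582929), np.float64(173.4684556094776)) [-8.8 75.8 82.5]
top [ 3  4  6  8 39] (np.float64(302.33156297420334), np.float64(197.72458270106222)) [-11.1 106.7  98.5]
top [ 2  4  6  8 38] (np.float64(313.4726324934839), np.float64(195.5933970460469)) [-10.9  76.9  98.5]
```

```bash
python3 -c "
from plant import job_done
print(job_done())"
```

```text
the job is handed in; nothing more can be done
None
```

I pushed the jar box's cover shut with closed fingertips at about 0.07 m/s, backed off, then pushed its cross bolt to its stop. I handed the job in at about 12 s of the 48 s allowed; no verdict was reported.

- **Cover:** it stalled at its stop with about 15 N. Afterwards its front edge measured box x 3.1 to 3.7, where 3 is fully shut. A fit to its outline put the centre at box x 66.4, where 68 is fully shut, so it is shut within camera accuracy.
- **Bolt:** it stalled with about 30 N and moved no further on a second push.
    - **Travel:** the images show it moved 30 to 31 mm. That fits a full stroke from a start near 4.5 mm.
    - **Disagreement:** the block's centre measured box y 75.8 to 77.5, against 74 when fully across. Taken at face value, that puts the bolt 2 to 3.5 mm short, still inside the 5 mm allowance. I put this down to pixel resolution of about 2.4 mm.
- **Other things:** comparing the top pictures before and after showed no change around the empty box, the vial, and the bottle and dish to the left of it. The beaker and marker look unmoved. The arm hid the dish stack in the last picture, and the jars are under the cover, so I could not check those by sight. The fingers never went into the well or near the dish stack.
- **Robot:** it stood clear of everything, with the TCP at 0.24 m height and about 0 N contact force.

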